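# Hold the crucible's box open

## Task

Two identical sample boxes with self-closing grid lids stand on the bench: a crucible is in one, a rubber stopper in the other. Open the box with the crucible by its handle and finish while holding its lid steadily at 45 degrees from shut, give or take 5 degrees, so that a colleague can take the crucible out; do not let go. Keep the other box shut, and do not shift the crucible, the stopper or the other things on the bench.

Things in the scene. Friction and masses are not known exactly. Their poses are not given: they have to be found in the camera images.
- box_a: one of two identical grey plastic sample boxes with a hinged open-grid lid (grey frame, three thin rods), fixed to the bench: 130 mm deep (its x), 120 mm wide (its y), walls 62 mm high and 4 mm thick; origin at the centre of its underside on the bench, x axis from the handle side (front) to the hinge side (back), turned up to about 23 degrees either way from facing the robot
- box_a_floor (a point): centre of the inner floor of box_a, 4 mm above the bench
- lid_a (a joint): opening angle of the lid of box_a, rad: 0 shut, growing as the front edge rises, stop at 1.35. A weak spring and its 0.18 kg weight shut it from every angle if it is let go; 2 to 3 N at the handle hold it up
- lid_a_hinge (a point): middle of the hinge line of that lid: 68 mm behind the box's origin (+x of the box) and 63 mm above it; the hinge line runs along the box's y
- lid_a_handle (a point): centre of the steel handle bar near that lid's front edge: round, 15 mm thick, 36 mm long, parallel to the hinge line, both end faces free, on two 9 mm posts; lid shut: 120 mm in front of the hinge line, 31 mm above it, 94 mm above the bench, 26 mm above the lid's upper face (frame 5 mm thick). Pinched on its two ends it turns between the fingers as the lid rises
- box_b: one of two identical grey plastic sample boxes with a hinged open-grid lid (grey frame, three thin rods), fixed to the bench: 130 mm deep (its x), 120 mm wide (its y), walls 62 mm high and 4 mm thick; origin at the centre of its underside on the bench, x axis from the handle side (front) to the hinge side (back), turned up to about 23 degrees either way from facing the robot
- box_b_floor (a point): centre of the inner floor of box_b, 4 mm above the bench
- lid_b (a joint): opening angle of the lid of box_b, rad: 0 shut, growing as the front edge rises, stop at 1.35. A weak spring and its 0.18 kg weight shut it from every angle if it is let go; 2 to 3 N at the handle hold it up
- lid_b_hinge (a point): middle of the hinge line of that lid: 68 mm behind the box's origin (+x of the box) and 63 mm above it; the hinge line runs along the box's y
- lid_b_handle (a point): centre of the steel handle bar near that lid's front edge: round, 15 mm thick, 36 mm long, parallel to the hinge line, both end faces free, on two 9 mm posts; lid shut: 120 mm in front of the hinge line, 31 mm above it, 94 mm above the bench, 26 mm above the lid's upper face (frame 5 mm thick). Pinched on its two ends it turns between the fingers as the lid rises
- crucible: white ceramic crucible with a knobbed cover, 44 mm across, 48 mm high, standing loose in one of the two boxes, seen through the open grid of the lid; origin at the centre of its underside
- stopper: plain tapered rubber stopper, 38 mm across, 36 mm high, standing loose in the other box; origin at the centre of its underside
- petri_dish: Petri dish, round, flat, 62 mm across, 16 mm high, a loose bystander on the bench; origin at the centre of its underside
- drop_bottle: slim brown dropper bottle, 31 mm across, 91 mm high, a loose bystander on the bench; origin at the centre of its underside
- lab_timer: white bench timer, 57x64 mm, 56 mm high, a loose bystander on the bench; origin at the centre of its underside
- white_bottle: white plastic screw-cap bottle, 44 mm across, 94 mm high, a loose bystander on the bench; origin at the centre of its underside
- beaker: glass beaker, 51 mm across, 71 mm high, a loose bystander on the bench; origin at the centre of its underside
- pen: black pen, 145 mm long, lying, a loose bystander on the bench; origin at the centre of its underside

How it is judged (in metres and radians):
On the way:
1. the lid of the box with the crucible is lifted by the fingers (((horizontal distance between crucible and box_a_floor below 0.05 m and height (world z) of crucible below 0.02 m and value of joint lid_a above 0.25 rad and contact force between the fingers and box_a above 0.5 N) or (horizontal distance between crucible and box_b_floor below 0.05 m and height (world z) of crucible below 0.02 m and value of joint lid_b above 0.25 rad and contact force between the fingers and box_b above 0.5 N))), for 0.1 s.
At the end, for the whole second after the job is handed in: The fingers hold the lid of the crucible's box, at rest between 40 and 50 degrees (0.695 to 0.876 rad); the other lid is shut (below 0.05 rad); the crucible and the stopper stand in their boxes (((horizontal distance between crucible and box_a_floor below 0.05 m and height (world z) of each of crucible, stopper below 0.02 m and horizontal distance between stopper and box_b_floor below 0.05 m and value of joint lid_a between 0.695 and 0.876 rad and velocity of joint lid_a between -0.1 and 0.1 rad/s and contact force between the fingers and box_a above 0.5 N and value of joint lid_b below 0.05 rad) or (horizontal distance between crucible and box_b_floor below 0.05 m and height (world z) of each of crucible, stopper below 0.02 m and horizontal distance between stopper and box_a_floor below 0.05 m and value of joint lid_b between 0.695 and 0.876 rad and velocity of joint lid_b between -0.1 and 0.1 rad/s and contact force between the fingers and box_b above 0.5 N and value of joint lid_a below 0.05 rad))); the arm keeps its last pose, push and grip.
It fails at once if the lid of the stopper's box is opened by more than 0.15 rad ((horizontal distance between stopper and box_a_floor below 0.05 m and height (world z) of stopper below 0.02 m and value of joint lid_a above 0.15 rad) or (horizontal distance between stopper and box_b_floor below 0.05 m and height (world z) of stopper below 0.02 m and value of joint lid_b above 0.15 rad)).
It fails at once if the crucible or the stopper is shifted by more than 25 mm (distance of any of crucible, stopper from where it was at the start of the episode above 0.025 m).
It fails at once if a bystander is shifted by more than 25 mm (distance of any of petri_dish, drop_bottle, lab_timer, white_bottle, beaker, pen from where it was at the start of the episode above 0.025 m).
It also fails if it takes over 32 s, if anything falls off the work surface, if the arm or the gripper's body presses on something with over 40 N, if the wrist force passes 120 N, or if a joint passes its speed limit or range.

## Robot

A 6-joint arm with a two-finger parallel gripper is mounted at the origin on the work surface; the furniture and walls round the work are solid. World frame = base frame: x ahead of the robot, y to its left, z up, the work surface at z = 0. Lengths are in mm, angles in rad, forces in N, time in s.
With the tool pointing down it reaches from about 300 to 775 mm from the base axis. Payload 14.6 kg.
Tool frame: the origin (TCP) lies midway between the tips of the shut fingers; the grasp point (between the pads) lies behind it (manip.grip_depth is the z of the grasp point in the tool frame, in mm); z points along the fingers, y is the line along which they close (so a half turn about z gives the same grasp; the last joint's range is limited). The gripper opens to 94 mm and grips with 3 to 60 N. Pads are 16 mm wide; open, the fingers measure 119 mm over their backs; the gripper's body (75 mm by 177 mm) begins 78 mm behind the grasp point.
Start: joints at [1.077, 0.3, 1.521, -0, 1.321, -0.067], TCP at [227.674, 500.653, 205.446] pointing down, gripper open.
Joint ranges: [-3.03, 3.03], [-0.79, 2.21], [0.23, 2.52], [-1.04, 4.18], [0, 3.07], [-2.55, 2.55]. Speed limits (rad/s): [2.22, 2.22, 2.57, 3.14, 3.14, 3.14].

## Interface

Orientations are given as [roll, pitch, yaw] about the fixed x, y, z axes, in that order (R = Rz(yaw) Ry(pitch) Rx(roll)).
In Python, from cell import manip, viewer, monitor gives the robot as it stands (manip), with the cameras (viewer) and the readings (monitor).
- The arm moves only by the shell command python3 nudge.py 'ROWS' [OPENING] [FORCE]. ROWS is a JSON list of rows, 1 to 5 of them, each of 6 numbers: dx, dy, dz in mm, then a rotation vector rx, ry, rz in rad; each row is the pose to reach, as a shift and turn from the pose commanded when the command began, along the tool's axes at that moment; what a row does not reach only later rows make up. A row lasts 1/10 s, in which the tool goes at most 50 mm and 0.15 rad, less where a joint would pass 70% of its speed; a pose out of reach is approached as far as the arm can. OPENING is the finger opening in mm, set as the command begins (- or left out keeps the last). The fingers move at their own pace and stop on an object; FORCE is the grip in N (left out, the last holds). Time passes only in rows, so rows that do not move let the fingers close. It prints the time, the measured TCP pose, the force, the opening and the grip force at its end.
- monitor.read_state(): the state, without advancing time (a new reading comes with each control period).
- viewer.camera(name): name is "scene" or "top" or "wrist"; returns (picture, depth): 480x640x3 uint8, red, green, blue; 480x640 float32, mm along the optical axis (not along the pixel's ray), 0 where there is no reading.
- viewer.camera_info(name): a dict with "K" (3x3 intrinsics, pixels), "rvec" (rotation vector, rad) and "tvec" (3), from world to camera coordinates, as OpenCV has them; the wrist camera has in their place "mount" (4x4, takes a point from camera to tool coordinates, whose origin is the TCP and whose axes are the flange's). Camera axes: x right, y down, z forward; pixel columns grow to the right and rows downward; lengths in mm; the calibration is good to about 2 mm. The wrist camera is an equidistant fisheye: a pixel r from the principal point sees the ray r / f radians off the axis. A picture is of the moment at which its call begins: read the wrist's pose just before it. camera_info takes no time and is no camera call.
- manip.sign_off(): hands the job in; it is judged then, once.
The state is a dict: "clock": time; "joints": joint angles; "qd": joint speeds; "effort": joint torques, N m; "eef_pos": TCP position; "eef_rot": TCP orientation; "wrist_force": force on the tool from outside, world axes, zero at the start; "moment": the same for the moment, N m; "finger_gap": finger opening in mm; "finger_force": force on a finger pad.
Only numpy, scipy, OpenCV 4.12 (cv2) and the standard library are available. Lean on these libraries where they do the work, as an engineer would, in place of code of your own. Each camera call takes 0.05 s, during which the arm holds its last target. There are 200 camera calls.

## Working session

There is one attempt and no reset: what is moved stays moved. The work goes in short steps, Python scripts to look and compute and a shell command to move; the robot and the scene stay as the last step left them, time stands still between calls to the robot, and variables do not carry over. Pictures are saved under pics/ and viewed, at most 10 in all, crops included, and the job is handed in when it is done.

```bash
ls; mkdir -p pics; python3 - <<'E'
from cell import manip, viewer, monitor
import cv2,numpy as np
print(monitor.read_state(), manip.grip_depth)
for n in("scene","top"):
    p,d=viewer.camera(n); cv2.imwrite(f"pics/{n}0.png",p[:,:,::-1]); np.save(f"pics/{n}0.npy",d); print(n,viewer.camera_info(n))
print(viewer.camera_info("wrist"))
E
```

```text
cell.py
nudge.py
pics
{'clock': 0.0, 'joints': array([ 1.07742449e+00,  3.00446763e-01,  1.52159797e+00, -3.89930532e-05,
        1.32071465e+00, -6.66205930e-02]), 'qd': array([ 9.90876089e-05,  1.04912752e-03, -1.99273683e-03,  6.78656336e-04,
       -7.81227401e-04, -8.11336410e-04]), 'effort': array([-2.38864442e-05, -5.31807768e+01, -3.52742743e+01,  7.08805863e-02,
        2.43749586e-02, -1.17202417e-04]), 'eef_pos': array([227.54558891, 500.42093289, 204.89254019]), 'eef_rot': array([-3.14042599e+00, -3.99861752e-05,  2.71485106e+00]), 'wrist_force': array([-0.45174746, -0.34350139,  0.40562656]), 'moment': array([-0.0355057 ,  0.04963376, -0.00344995]), 'finger_force': 0.0, 'finger_gap': 94.35545704131472} -18.8
scene {'K': array([[558.46650435,   0.        , 320.7851429 ],
       [  0.        , 558.46650435, 243.773927  ],
       [  0.        ,   0.        ,   1.        ]]), 'rvec': array([ 2.04641098, -0.67431364,  0.3690974 ]), 'tvec': array([-403.68775023,  238.63270214,  926.1131793 ])}
top {'K': array([[495.95592937,   0.        , 333.20141637],
       [  0.        , 495.95592937, 241.24622818],
       [  0.        ,   0.        ,   1.        ]]), 'rvec': array([ 2.20135839, -2.18882525,  0.01076758]), 'tvec': array([  15.419053  ,  508.483644  , 1066.53643133])}
{'K': array([[371.64829954,   0.        , 316.64682677],
       [  0.        , 371.64829954, 236.50233056],
       [  0.        ,   0.        ,   1.        ]]), 'mount': array([[ 8.97260319e-04, -9.72776780e-01, -2.31742382e-01,
         6.63374218e+01],
       [ 9.99999537e-01,  9.53446139e-04, -1.30448135e-04,
         2.04585158e-01],
       [ 3.47850796e-04, -2.31742158e-01,  9.72777185e-01,
        -1.79248525e+02],
       [ 0.00000000e+00,  0.00000000e+00,  0.00000000e+00,
         1.00000000e+00]])}
```

View pics/scene0.png

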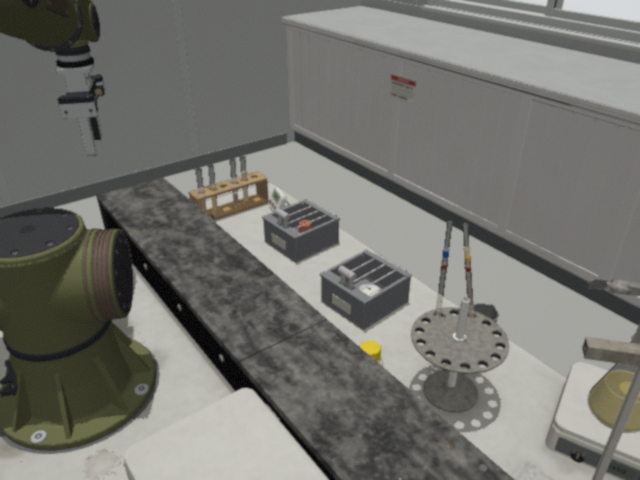

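View pics/top0.png

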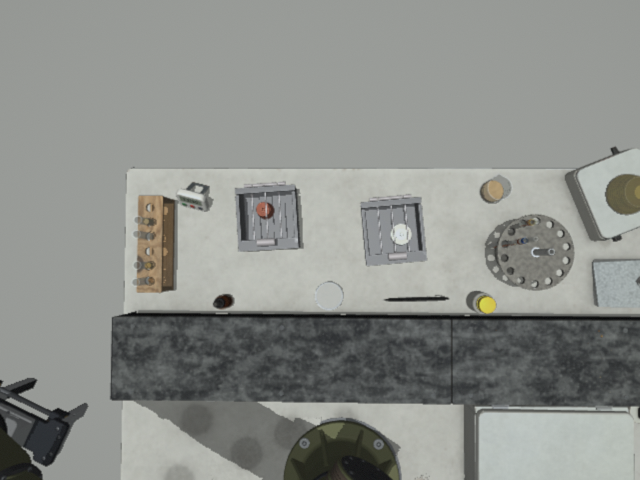

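The crucible (white, top px 400,234) is in the right-hand box, and the red stopper (264,210) is in the left one. The right box's handle shows near top (398,256) and scene (347,272). A dark raised ledge lies between the robot and the boxes. Next I'll crop the right box and measure it with depth.

```bash
cat > h.py <<'E'
import cv2,numpy as np
from cell import manip, viewer, monitor
from scipy.spatial.transform import Rotation as Ro
def cam(n):
    i=viewer.camera_info(n); return i["K"],cv2.Rodrigues(i["rvec"])[0],i["tvec"]
def pts(n,d):
    K,R,t=cam(n); v,u=np.indices(d.shape)
    c=np.stack([(u-K[0,2])/K[0,0]*d,(v-K[1,2])/K[1,1]*d,d],-1)
    return (c-t)@R
E
python3 - <<'E'
from h import *
for n,(x,y,w,h) in {"top":(345,180,100,100),"scene":(310,235,110,100)}.items():
    p=cv2.imread(f"pics/{n}0.png"); cv2.imwrite(f"pics/{n}c.png",cv2.resize(p[y:y+h,x:x+w],None,fx=5,fy=5,interpolation=cv2.INTER_CUBIC))
P=pts("top",np.load("pics/top0.npy"))
for u,v in [(398,256),(400,234),(240,400),(400,360),(330,296),(418,298),(484,303),(340,190),(264,210),(265,242),(223,300)]:
    print((u,v),P[v,u].round(0))
S=pts("scene",np.load("pics/scene0.npy"))
for n,Q,(u0,u1,v0,v1) in (("top",P,(345,445,240,275)),("scene",S,(325,370,250,295))):
    q=Q[v0:v1,u0:u1].reshape(-1,3); m=(q[:,2]>82)&(q[:,2]<108); h=q[m]
    c=h[:,:2].mean(0); w,V=np.linalg.eigh(np.cov(h[:,:2].T)); pr=(h[:,:2]-c)@V
    print(n,m.sum(),h.mean(0).round(1),h[:,2].max(),"axis",V[:,1],"ext",np.ptp(pr,axis=0))
E
```

```text
(398, 256) [ 477. -112.  100.]
(400, 234) [ 523. -121.   51.]
(240, 400) [ 475.   -5. 1082.]
(400, 360) [ 276. -114.  116.]
(330, 296) [391.  24.  18.]
(418, 298) [ 387. -165.   10.]
(484, 303) [ 385. -282.   94.]
(340, 190) [621.   4.   3.]
(264, 210) [573. 165.  36.]
(265, 242) [503. 152.  99.]
(223, 300) [384. 243.  62.]
top 142 [ 477.4 -110.2   99.1] 104.2668009873495 axis [-0.10400605  0.99457666] ext [14.97056167 35.15170366]
scene 158 [ 477.  -113.4   96.1] 103.36724461243249 axis [-0.1600124   0.98711501] ext [14.58279916 37.448277  ]
```

```bash
python3 - <<'E'
from h import *
P=pts("top",np.load("pics/top0.npy"))
q=P[185:275,350:440].reshape(-1,3); m=(q[:,2]>57)&(q[:,2]<78); h=q[m][:,:2].astype(np.float32)
r=cv2.minAreaRect(h); print(m.sum(),r, "centre from handle: expect 52 mm")
c=np.array(r[0])
for yaw in np.deg2rad([r[2],r[2]-90]):print(yaw,(np.cos(yaw),np.sin(yaw)))
print("handle->c",c-np.array([477.2,-111.8]),"atan",np.arctan2(*(c-np.array([477.2,-111.8]))[::-1]))
print("ledge max x",P[...,0][(P[...,2]>100)&(P[...,2]<130)&(P[...,0]<420)].max())
E
```

```text
1526 ((531.627197265625, -105.77110290527344), (138.733154296875, 124.20580291748047), 5.5926713943481445) centre from handle: expect 52 mm
0.09761052981347731 (np.float64(0.9952398735032141), np.float64(0.09745560111818366))
-1.4731857969814193 (np.float64(0.0974556011181837), np.float64(-0.9952398735032141))
handle->c [54.42719727  6.02889709] atan 0.11032019298298444
ledge max x 419.63126360453856
```

View pics/topc.png

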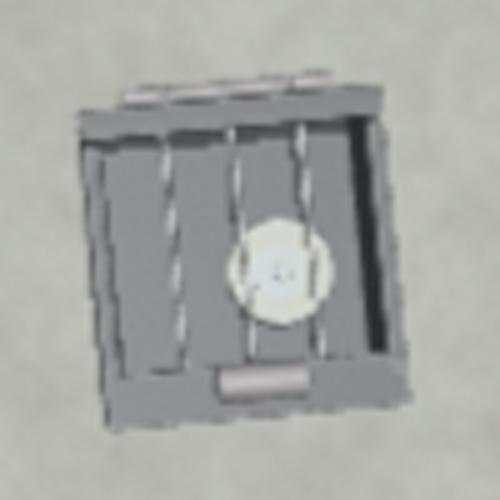

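```bash
R='[-480,-454,0,0,0,-0.557]'; python3 nudge.py '[[-480,-454,0,0,0,-0.557],[-480,-454,0,0,0,-0.557],[-480,-454,0,0,0,-0.557],[-480,-454,0,0,0,-0.557],[-480,-454,0,0,0,-0.557]]' 70 20
```

```text
clock: 0.6
eef_pos: [318.1, 278.5, 205.4]
eef_rot: [-3.142, -0.0, -3.006]
wrist_force: [0.7, 0.1, 0.8]
finger_gap: 70.4
finger_force: 0.0
```

The crop shows the white cover at crop px (280,272), the handle bar at (264,380), and the box turned about 6°. Handle is at (477,-112,94) and yaw about 0.10.

```bash
python3 nudge.py '[[-100,-400,0,0,0,0.03],[-100,-400,0,0,0,0.03],[-100,-400,0,0,0,0.03],[-100,-400,0,0,0,0.03],[-100,-400,0,0,0,0.03]]' 70 20; python3 nudge.py '[[-35,-130,0,0,0,0],[-35,-130,0,0,0,0],[-35,-130,0,0,0,0],[-35,-130,0,0,0,0],[-35,-130,0,0,0,0]]'
python3 - <<'E'
from h import *
s=monitor.read_state(); R=Ro.from_euler('xyz',s['eef_rot']).as_matrix(); print(s['eef_pos'],s['eef_rot'])
print("to handle tip 18.8 below:",R.T@(np.array([477.2,-111.8,94-18.8])-s['eef_pos']))
p,d=viewer.camera("wrist"); cv2.imwrite("pics/w1.png",p[:,:,::-1])
E
```

```text
clock: 1.1
eef_pos: [409.8, 45.5, 205.7]
eef_rot: [3.142, 0.0, -3.041]
wrist_force: [0.6, 1.6, -0.5]
finger_gap: 69.7
finger_force: 0.0
clock: 1.6
eef_pos: [457.1, -78.5, 205.1]
eef_rot: [3.141, -0.001, -3.043]
wrist_force: [0.3, 0.5, -0.5]
finger_gap: 70.1
finger_force: 0.0
[457.11682328 -78.47891698 205.10346667] [ 3.14103857e+00 -1.05577305e-03 -3.04277545e+00]
to handle tip 18.8 below: [-16.8350012  -35.21182553 129.86627465]
```

View pics/w1.png

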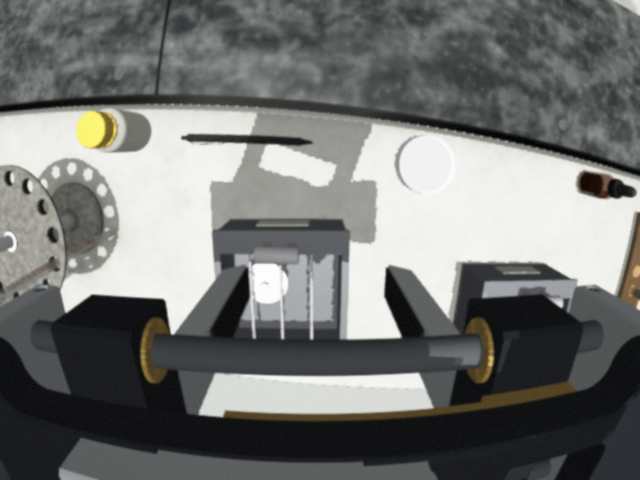

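The wrist view shows the bar at about (275,255) between the fingers' lines, parallel to the closing line, with the crucible behind it. I'll move above the bar and then down.

```bash
python3 nudge.py '[[-17,-35,20,0,0,0],[-17,-35,50,0,0,0],[-17,-35,80,0,0,0],[-17,-35,80,0,0,0]]' 
python3 - <<'E'
from h import *
s=monitor.read_state(); R=Ro.from_euler('xyz',s['eef_rot']).as_matrix()
p,d=viewer.camera("wrist"); cv2.imwrite("pics/w2.png",p[:,:,::-1])
i=viewer.camera_info("wrist");K=i["K"];M=i["mount"]
def proj(X):
    c=np.linalg.inv(M)@np.r_[X,1]; c=c[:3]; t=np.arctan2(np.hypot(c[0],c[1]),c[2]); a=np.arctan2(c[1],c[0]); return K[0,2]+K[0,0]*t*np.cos(a),K[1,2]+K[0,0]*t*np.sin(a)
print("to handle",R.T@(np.array([477.2,-111.8,94-18.8])-s['eef_pos']))
for z in (94,):
    b=R.T@(np.array([477.2,-111.8,z])-s['eef_pos']); print("bar expected at",proj(b),proj(b+[0,18,0]),proj(b-[0,18,0]))
    print("gp at bar height",proj([0,0,b[2]]))
E
```

```text
clock: 2.05
eef_pos: [476.0, -109.8, 122.7]
eef_rot: [3.139, -0.005, -3.04]
wrist_force: [0.1, 0.3, 0.1]
finger_gap: 69.8
finger_force: 0.0
to handle [-1.22982634 -2.25641674 47.44977024]
bar expected at (np.float64(312.9896088811001), np.float64(266.20325437726325)) (np.float64(343.58286063434787), np.float64(266.1812184165398)) (np.float64(282.44588323446317), np.float64(266.09149222623614))
gp at bar height (np.float64(316.7542029897078), np.float64(264.37956535070555))
```

View pics/w2.png

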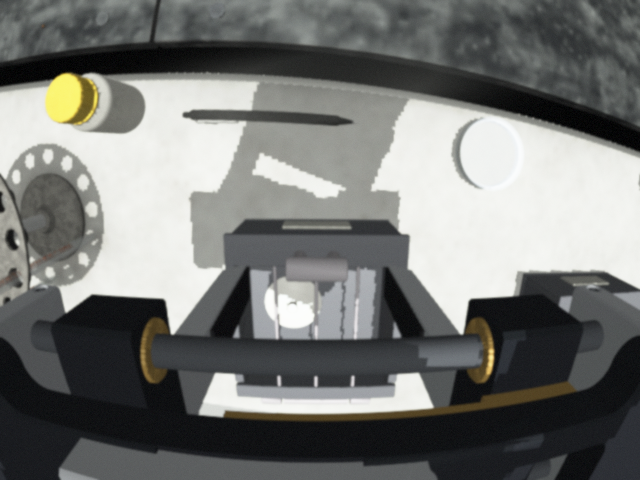

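The bar shows at px 287–347, row 269, within about 3 px of the prediction. Correction: dx about -2, dy about 0, dz 46. Then close.

```bash
python3 nudge.py '[[-2,-1,20,0,0,0],[-2,-1,36,0,0,0],[-2,-1,46,0,0,0],[-2,-1,46,0,0,0]]' && python3 nudge.py '[[0,0,0,0,0,0],[0,0,0,0,0,0],[0,0,0,0,0,0],[0,0,0,0,0,0],[0,0,0,0,0,0]]' 20 15
```

```text
clock: 2.5
eef_pos: [480.0, -111.8, 79.9]
eef_rot: [3.141, -0.0, -3.041]
wrist_force: [-0.1, -1.1, -0.8]
finger_gap: 69.9
finger_force: 0.0
clock: 3.0
eef_pos: [479.6, -109.7, 79.4]
eef_rot: [3.136, -0.001, -3.042]
wrist_force: [0.9, 23.3, 2.6]
finger_gap: 35.8
finger_force: 15.0
```

Gripped, with the gap at 35.8 mm and 15 N. There's a side load of 23 N, so I'll relieve it by +2 mm in y and start along the arc slowly.

```bash
python3 nudge.py '[[0,2,0,0,0,0],[0,2,0,0,0,0],[-2,2,-6,0,0,0],[-4,2,-12,0,0,0],[-4,2,-12,0,0,0]]'; python3 nudge.py '[[-2,0,-5,0,0,0],[-5,0,-11,0,0,0],[-8,0,-17,0,0,0],[-11,0,-22,0,0,0],[-11,0,-22,0,0,0]]'
```

```text
clock: 3.5
eef_pos: [483.4, -109.2, 91.7]
eef_rot: [3.14, -0.001, -3.041]
wrist_force: [-2.3, 5.7, -2.6]
finger_gap: 35.4
finger_force: 15.0
clock: 4.0
eef_pos: [494.4, -108.2, 113.6]
eef_rot: [3.14, -0.001, -3.041]
wrist_force: [-1.8, 5.6, -2.6]
finger_gap: 36.2
finger_force: 15.0
```

```bash
python3 nudge.py '[[-4,0,-5,0,0,0],[-7,0,-10,0,0,0],[-11,0,-15,0,0,0],[-15,0,-20,0,0,0],[-15,0,-20,0,0,0]]'; python3 nudge.py '[[-4,0,-4,0,0,0],[-9,0,-9,0,0,0],[-14,0,-13,0,0,0],[-19,0,-16,0,0,0],[-19,0,-16,0,0,0]]'; python3 nudge.py '[[-4,0,-3,0,0,0],[-8,0,-6,0,0,0],[-8,0,-6,0,0,0],[-8,0,-6,0,0,0]]'
python3 - <<'E'
from h import *
print(monitor.read_state()['eef_pos']-np.array([479.6,-109.7,79.4]))
for n in ("scene","wrist"):
    p,d=viewer.camera(n); np.save(f"pics/{n}3.npy",d); cv2.imwrite(f"pics/{n}3.png",p[:,:,::-1])
E
```

```text
clock: 4.5
eef_pos: [509.6, -106.7, 133.6]
eef_rot: [3.14, -0.001, -3.041]
wrist_force: [-1.0, 4.3, -3.2]
finger_gap: 36.1
finger_force: 15.0
clock: 5.0
eef_pos: [528.5, -104.9, 149.9]
eef_rot: [3.141, -0.001, -3.041]
wrist_force: [-5.7, 5.3, 2.6]
finger_gap: 36.2
finger_force: 15.0
clock: 5.4
eef_pos: [536.3, -104.1, 155.2]
eef_rot: [3.141, -0.001, -3.041]
wrist_force: [-1.3, 4.7, -4.4]
finger_gap: 35.2
finger_force: 15.0
[56.69386009  5.57026122 75.84184465]
```

View pics/scene3.png

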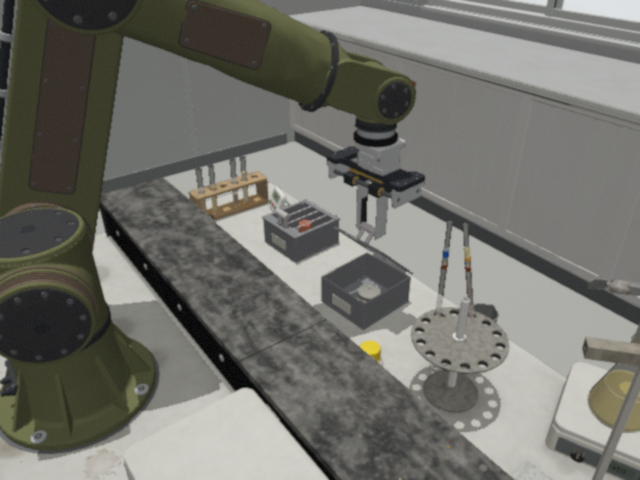

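View pics/wrist3.png

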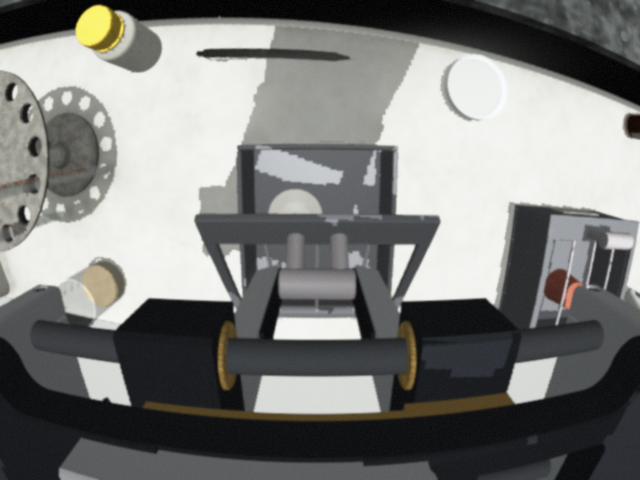

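The lid is up, the bar is still pinched at wrist (317,285), the crucible stands in the box, and the other lid is shut. Last, I'll settle and check the angle from the lid depth.

```bash
python3 nudge.py '[[0,0,0,0,0,0],[0,0,0,0,0,0],[0,0,0,0,0,0],[0,0,0,0,0,0],[0,0,0,0,0,0]]'; python3 - <<'E'
from h import *
s=monitor.read_state(); R=Ro.from_euler('xyz',s['eef_rot']).as_matrix()
p,d=viewer.camera("wrist"); i=viewer.camera_info("wrist");K=i["K"];M=i["mount"]
H=np.array([477.2,-111.8]); e=np.array([np.cos(.1),np.sin(.1)]); hinge=H+120*e
for u,v in [(300,228),(260,228),(340,228),(317,224),(317,285)]:
    a=np.array([u-K[0,2],v-K[1,2]]); r=np.hypot(*a); t=r/K[0,0]; z=d[v,u]
    X=R@(M@np.r_[a/r*np.tan(t)*z,z,1])[:3]+s['eef_pos']
    x=(X[:2]-hinge)@e; print(X.round(1),"rel hinge",x.round(1),(X[2]-63).round(1),"angle deg",np.rad2deg(np.arctan2(X[2]-63,-x)).round(1))
print("bar at 45deg: atan = 45+14.5")
E
```

```text
clock: 6.0
eef_pos: [536.3, -104.1, 155.2]
eef_rot: [3.141, -0.001, -3.041]
wrist_force: [-0.4, 4.8, -4.8]
finger_gap: 35.8
finger_force: 15.0
[ 509.2 -115.2  155.7] rel hinge -88.5 92.7 angle deg 46.3
[ 511.5 -135.1  154.4] rel hinge -88.2 91.4 angle deg 46.0
[507.5 -95.5 154.5] rel hinge -88.2 91.5 angle deg 46.0
[ 505.9 -107.1  158.1] rel hinge -91.0 95.1 angle deg 46.3
[ 530.6 -104.6  175.5] rel hinge -66.1 112.5 angle deg 59.6
bar at 45deg: atan = 45+14.5
```

```bash
python3 -c "
from cell import manip, viewer, monitor
print(manip.sign_off())"
```

```text
the job is handed in; nothing more can be done
None
```

The crucible's box (the right-hand one) is open and its lid is held by the handle at about 45 degrees, measured from the wrist camera; the stopper's box looked shut in the last pictures, and the job is handed in at about 6 s.

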